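# Dock the gauge sled on the test port

## Task

Push the gauge sled up the sloping slide, keeping it down on the slide, until the gauge's flange bears on the O-ring of the test port at the top. Feel it home: once it stops, keep a gentle 5 N or so on the O-ring, over and above what it takes to slide the sled, for half a second, never a hard push (over 12 N spoils the seal). Then let go and, with the sled left resting against the port, swing the keeper bar right across behind it as far as its rest post; leave everything else on the bench alone.

Things in the scene. Friction and masses are not known exactly. Their poses are not given: they have to be found in the camera images.
- slide: Sloping slide (dark grey liner between two aluminium rails, slope 7 degrees, fixed). Origin on the sliding surface, centre line, mid-length; x up the slope along the rails, y to the left looking up-slope, z square to the surface. Surface runs from x = -200 to +180 mm; rails stand 12 mm high, inner faces at y = +-38 mm. Head bracket and valve stand above x = +180 mm, up to 130 mm high.
- port: Test port, the top stop: a 40 mm pipe flange with O-ring on a stub clamped in a fitting at the slide's head, facing down the slope. Origin at the middle of the O-ring's face as drawn, 145 mm up-slope of the slide's origin, 37 mm above the surface; axes as the slide's. The stub was clamped by eye: the real face stands up to 3.5 mm in or out of this point, and is rigid, so it must be felt.
- sled: Loose aluminium sled carrying a gauge head, 0.5 to 0.85 kg, lying between the rails with 2 mm of play each side, low on the slide. Origin under the middle of its 120 x 72 x 10 mm base plate; x towards the gauge's flange (up the slope), z up from the plate. It rubs on the slide (friction 0.5 to 0.7) and stays where it is left; pushing it along takes 3 to 7 N.
- sled_push (a point): Middle of the outer (down-slope) face of the sled's upright push plate, 18 mm above the sliding surface. The plate is 72 mm wide, 8 mm thick and 36 mm high from the surface; the 50 mm gauge can behind it reaches 62 mm high. Axes as the sled's.
- sled_flange (a point): Centre of the sealing face of the gauge's 40 mm flange, the sled's foremost point: 126 mm up-slope of the push plate's outer face, 37 mm above the surface. Axes as the sled's.
- keeper (a joint): Swing angle of the keeper bar (rad) about its pivot, which stands square to the slide's surface at x = +8, y = -56 mm in the slide's frame. 0: bar parked, pointing down-slope along the right rail; negative: swung outward, away from the slide; +1.571: across the slide behind the sled, against its rest post. Stiff pivot: about 1 N at the knob; it stays where it is left.
- keeper_knob (a point): Middle of the upright black knob at the bar's free end, 134 mm from the pivot axis: 18 mm across, 40 mm high, its middle 44 mm above the sliding surface (20 mm above the bar's top). The bar is 10 mm wide and lies 16 to 24 mm above the surface; when across, its edge clears the push plate of a sled that is home by 3 to 9 mm. At angle a the knob lies at x = 8 - 134 cos a, y = -56 + 134 sin a mm in the slide's frame.
- clamp: Bystander: wing-nut clamp ring lying on the bench beside the slide, about 60 mm across, 16 mm high. Origin under its middle.
- spare_gauge: Bystander: a second gauge head standing upright on its flange beside the slide, 50 mm across, 96 mm high. Origin under its middle.
- blank: Bystander: a small steel blank flange, 40 mm across, 12 mm high, lying beside the slide's low end. Origin under its middle.
- elbow: Bystander: steel right-angle pipe elbow standing on one flange, 65 mm high. Origin under its middle.
- solvent: Bystander: white plastic bottle, 62 mm across, 155 mm high, standing on the bench. Origin under its middle.
- readout: Bystander: hand-held readout, 165 x 88 x 34 mm, lying on its back. Origin under its middle.
- driver: Bystander: screwdriver 190 mm long lying on the bench. Origin at its middle.
There are look-alikes about, which are no part of the job. What is shaped like the sled but orange is not meant.

How it is judged:
By the outcome, as a careful person would: the job done as asked, in the order asked, and still so for the second after the job is handed in, with the robot touching nothing.
It also fails if it takes over 72 s, if anything falls off the work surface, if the arm or the gripper's body presses on something with over 40 N, if the wrist force passes 120 N, or if a joint passes its speed limit or range.

## Robot

A 7-joint arm with a two-finger parallel gripper is mounted at the origin on the work surface. World frame = base frame: x ahead of the robot, y to its left, z up, the work surface at z = 0. Lengths are in m, angles in rad, forces in N, time in s.
With the tool pointing down it reaches from about 0.425 to 0.875 m from the base axis. Payload 8.4 kg.
Tool frame: the origin (TCP) lies at the very end of the fingers, on their centre line; the grasp point (between the pads) lies 19 mm behind it; z points along the fingers, y is the line along which they close (so a half turn about z gives the same grasp; the last joint's range is limited). The gripper opens to 85 mm and grips with 20 to 120 N. Pads are 22 mm wide; open, the fingers measure 114 mm over their backs; the gripper's body (76 mm by 85 mm) begins 54 mm behind the grasp point. The pads swing forward as they close: fully open they stand 13 mm farther back than shut.
Start: joints at [-1.427, 0.333, 0.04, 1.465, -0.013, 1.343, -0.059], TCP at [0.156, 0.631, 0.231] pointing down, gripper open.
Joint ranges: [-2.58, 2.58], [-0.38, 2.09], [-1.3, 1.39], [0.25, 2.4], [-1.5, 4.64], [0.08, 2.09], [-2.65, 2.65]. Speed limits (rad/s): [2.22, 2.22, 2.79, 2.79, 3.14, 3.14, 3.14].

## Interface

Orientations are given as a rotation vector (axis times angle).
In Python, from station import reach, movel, movej, gripper_to, sleep, solve_ik, observe, get_image, Unreachable, close_job gives the robot as it stands. The module is installed in compiled form; this text tells all that it offers. Calls block until the motion is done:
- reach(position, orientation): joint-space move of the TCP to a pose.
- movel(position, frame=None, max_speed=0.15, guard=None): straight line of the TCP; frame=None keeps the orientation; max_speed is the mean speed in m/s. With guard (N) it stops when the force on the tool has changed by that much, and returns True; else False.
- movej(angles): joint-space move.
- gripper_to(opening, force=None): finger opening in m; force is the grip in N (None keeps the last); returns when the fingers have stopped.
- sleep(seconds).
- solve_ik(position, orientation): joint angles nearest the present ones, or None.
- observe(): the state.
- get_image(name): name is "scene" or "top"; returns a dict with "frame" (384x512x3 uint8, red, green, blue), "mtx" (3x3 intrinsics, pixels), "k1" (the pictures are not rectified: a ray, as slopes to the right and down, at radius r is drawn at 1 + k1 r^2 times it, then the intrinsics apply), "position" and "rotation" of the camera in the world. Camera axes: x right, y up, looking along -z (the intrinsics and any distortion apply to the point x, -y, -z); pixel columns grow to the right and rows downward; lengths in m; the calibration is good to about 2 mm. A picture is of the moment at which its call begins. There is no depth.
A pose or a line that the arm cannot do raises Unreachable and nothing moves.
- close_job(): hands the job in; it is judged then, once.
The state is a dict: "time_s": time; "joints": joint angles; "joint_velocities": joint speeds; "joint_torque": joint torques, N m; "ee_pos": TCP position; "tool_rot": TCP orientation; "force": force on the tool from outside, world axes, zero at the start; "moment": the same for the moment, N m; "opening": finger opening in m; "finger_force": force on a finger pad.
Only numpy, scipy, OpenCV 4.12 (cv2) and the standard library are available. Lean on these libraries where they do the work, as an engineer would, in place of code of your own. Each camera call takes 0.05 s, during which the arm holds its last target. There are 200 camera calls.

## Working session

There is one attempt and no reset: what is moved stays moved. The work goes in short steps, each a Python script; the robot and the scene stay as the last script left them, time stands still between calls to the robot, and variables do not carry over. Pictures are saved under pics/ and viewed, at most 10 in all, crops included, and the job is handed in when it is done.

```bash
mkdir -p pics; ls; python3 - <<'E'
from station import *
import cv2,pickle
d={}
for n in("scene","top"):
    im=get_image(n); d[n]=im
    cv2.imwrite(f"pics/{n}0.png",cv2.resize(im["frame"][:,:,::-1],(800,600),interpolation=cv2.INTER_CUBIC))
    print(n,im["mtx"],im["k1"],im["position"],im["rotation"])
pickle.dump(d,open("im0.pkl","wb"))
o=observe();print(o["time_s"],o["tool_rot"],o["force"])
E
```

```text
pics
scene [[417.38875094   0.         263.83213049]
 [  0.         417.38875094 192.61341997]
 [  0.           0.           1.        ]] -0.07812775614239535 [1.62427281 0.0404349  1.10591095] [0.61823632 0.63554088 1.55584754]
top [[370.6718725    0.         259.4923135 ]
 [  0.         370.6718725  196.64316421]
 [  0.           0.           1.        ]] -0.00831009122259608 [ 0.40051518 -0.01467247  1.15160816] [ 0.16591462 -0.13148603 -1.5498466 ]
0.1 [-3.80487728e-01 -3.11840205e+00  2.26029172e-03] [0.11508695 0.08429433 0.72080414]
```

View pics/scene0.png

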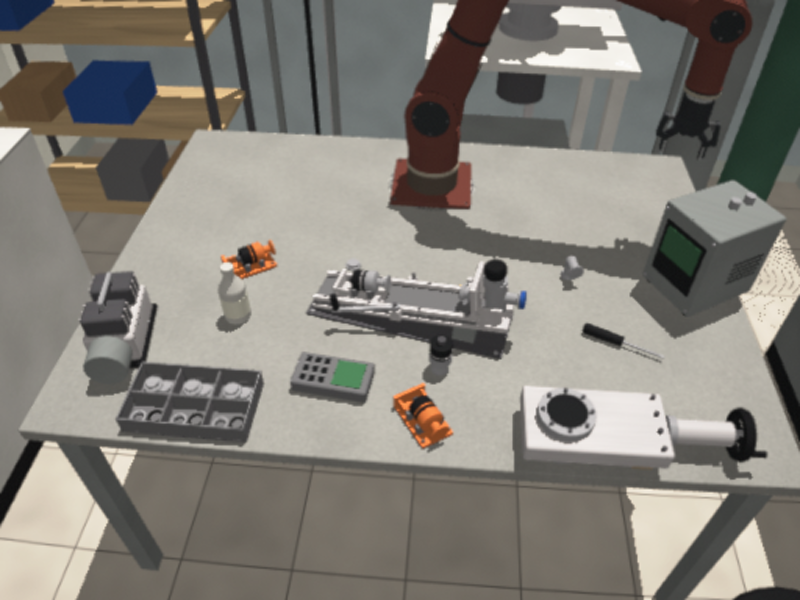

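View pics/top0.png

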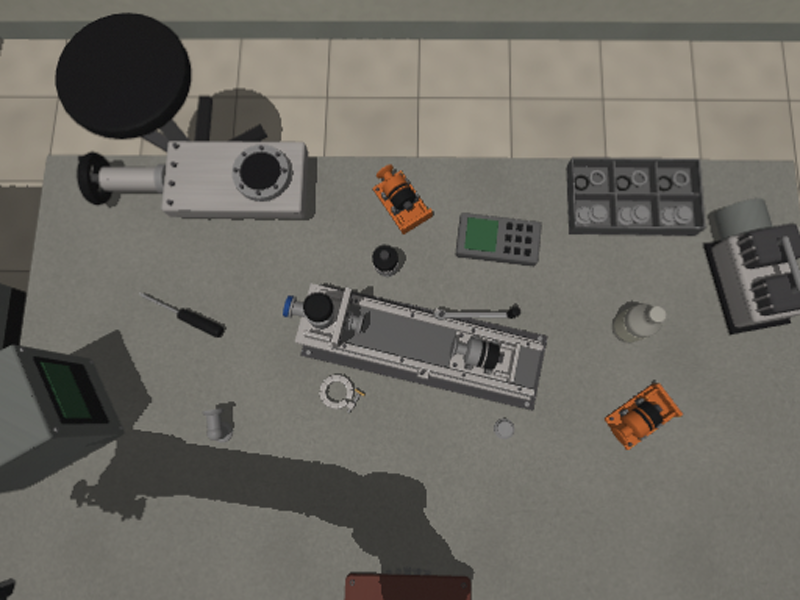

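The top view shows the slide running right (low) to left (head) at about (545,365)→(300,320), with the grey sled at about (485,352) and the keeper knob at (514,311). I'll zoom in on both views.

```bash
python3 - <<'E'
import cv2,pickle
d=pickle.load(open("im0.pkl","rb"))
t=d["top"]["frame"][175:270,180:360,::-1]; s=d["scene"]["frame"][155:235,190:350,::-1]
cv2.imwrite("pics/tc.png",cv2.resize(t,None,fx=4.4,fy=4.4,interpolation=cv2.INTER_CUBIC))
cv2.imwrite("pics/sc.png",cv2.resize(s,None,fx=5,fy=5,interpolation=cv2.INTER_CUBIC))
E
```

```text
(no output)
```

View pics/tc.png

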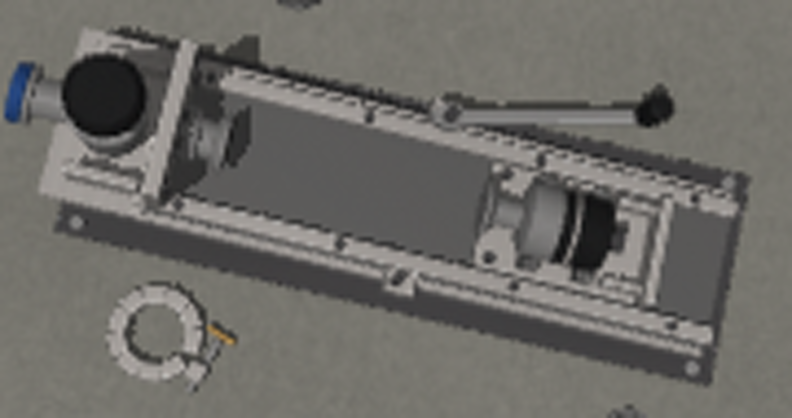

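View pics/sc.png

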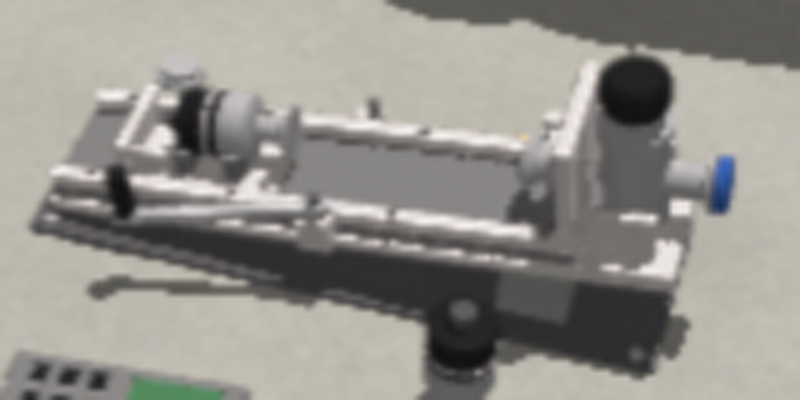

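Crop readings (top, 4.4×): low rail inner corners (736,214) and (713,323), pivot (448,108), knob (655,106), push plate top (670,198)–(652,305). Scene (5×): pivot (315,205), knob (121,190), left rail low end (97,95). I'll fit the slide pose to these by least squares.

```bash
cat > geo.py <<'E'
import numpy as np,pickle,json
from scipy.spatial.transform import Rotation as R
from scipy.optimize import least_squares
def proj(c,P):
    q=R.from_rotvec(c["rotation"]).inv().apply(np.atleast_2d(P)-c["position"])
    u=np.c_[q[:,0]/-q[:,2],-q[:,1]/-q[:,2]]
    u=u*(1+c["k1"]*(u**2).sum(1,keepdims=True))
    return u*c["mtx"][0][0]+np.array(c["mtx"])[:2,2]
def ray(c,uv,z=None):
    u0=(np.array(uv)-np.array(c["mtx"])[:2,2])/c["mtx"][0][0];u=u0.copy()
    for _ in range(8):u=u0/(1+c["k1"]*(u@u))
    d=R.from_rotvec(c["rotation"]).apply([u[0],-u[1],-1.]);p=np.array(c["position"])
    return p+d*(z-p[2])/d[2]
def Rs(yaw): return R.from_euler("z",yaw)*R.from_euler("y",-np.radians(7))
def load():
    p=json.load(open("pose.json"));return np.array(p["o"]),Rs(p["yaw"]),p
def W(P):
    o,r,_=load();return o+r.apply(P)
E
python3 - <<'E'
from geo import *
d=pickle.load(open("im0.pkl","rb"))
T=lambda u,v:("top",180+u/4.4-.4,175+v/4.4-.4)
S=lambda u,v:("scene",190+u/5-.4,155+v/5-.4)
def pts(q):
    s,a,e=q[4],q[5],q[6]
    k=[.008-.134*np.cos(a),-.056+.134*np.sin(a),.044]
    c=[-.2,-.038,.012];l=[-.2,.038,.012];pv=[.008,-.056,.027]
    return [(c,T(736,214)),(l,T(713,323)),(pv,T(448,108)),(k,T(655,107)),
     ([s,-.036,.036],T(670,198)),([s,.036,.036],T(652,305)),([q[7],-.038,.012],T(225,88)),([q[8],.038,.012],T(180,200)),
     (pv,S(315,203)),(k,S(121,190)),(l,S(97,97)),(c,S(55,168)),([s,-.036,.036],S(122,145)),([s,.036,.036],S(157,90))]
def f(q,n=0):
    r=Rs(q[3]);L=[]
    for P,(c,u,v) in pts(q): L.append(proj(d[c],q[:3]+r.apply(P))[0]-(u,v))
    return np.array(L) if n else np.array(L).ravel()
s=least_squares(f,[.57,-.0,.05,1.35,-.15,-.3,0,.1,.1],loss="soft_l1",x_scale=.1)
print(s.x.round(4));print(f(s.x,1).round(1).tolist())
json.dump(dict(o=list(s.x[:3]),yaw=s.x[3],s=s.x[4],a=s.x[5]),open("pose.json","w"))
E
```

```text
[ 0.5405 -0.0476  0.0508  1.3606 -0.1469 -0.2505 -0.0705  0.1574  0.1685]
[[-0.4, 0.2], [0.2, 0.3], [0.3, 1.2], [-0.6, 0.3], [-0.1, -0.5], [-0.8, -0.8], [-0.1, 0.3], [0.2, -1.1], [-0.1, -0.4], [0.1, 0.5], [-0.4, 0.4], [0.3, -0.6], [-0.8, 0.4], [-0.8, -1.2]]
```

Fit residuals are about 1 px. The push plate is at x ≈ −147 mm and the keeper at about −0.25 rad. Next I check IK for both tool yaws, then move above the push start.

```bash
cat >> geo.py <<'E'
def ori(h,tilt=0.,sgn=1):
    """push heading h (rad in slide plane, 0=up-slope); tilt: tip leads by tilt deg; sgn: tool x = sgn*heading"""
    _,r,_=load();t=np.radians(tilt)
    f=np.array([np.cos(h),np.sin(h),0]);n=np.array([0,0,1.])
    z=np.sin(t)*f-np.cos(t)*n;x=sgn*(np.cos(t)*f+np.sin(t)*n);y=np.cross(z,x)
    return (r*R.from_matrix(np.c_[x,y,z])).as_rotvec()
def knobpt(a,gap,z):
    """pusher centre 'gap' behind the knob at angle a; heading"""
    k=np.array([.008-.134*np.cos(a),-.056+.134*np.sin(a),z]);h=np.pi/2-a
    return k-gap*np.array([np.cos(h),np.sin(h),0]),h
def along(): return load()[1].apply([1,0,0])
E
python3 - <<'E'
from geo import *
from station import *
_,_,p=load();print(p)
for sg in (1,-1):
    for nm,P,h,t in [("start hi",[p['s']-.035,0,.2],0,10),("start",[p['s']-.035,0,.014],0,10),("home",[.02-.011,0,.014],0,10)]:
        q=solve_ik(W(P),ori(h,t,sg));print(sg,nm,W(P).round(3),None if q is None else np.round(q,2))
    for a in (-.25,0,.5,1,1.571):
        P,h=knobpt(a,.022,.032);q=solve_ik(W(P),ori(h,0,sg));print(sg,a,W(P).round(3),None if q is None else np.round(q,2))
q=solve_ik([.156,.631,.33],observe()["tool_rot"]);print(q is not None)
E
```

```text
{'o': [0.5404778844013425, -0.047641642845874035, 0.05077784613726987], 'yaw': 1.3606431085695219, 's': -0.1468843954599772, 'a': -0.2505251273048816}
1 start hi [ 0.498 -0.248  0.227] [-0.25  0.34  1.01  1.68 -0.54  1.47  0.66]
1 start [ 0.502 -0.226  0.043] [-0.26  0.61  1.02  1.88 -0.82  1.23  0.91]
1 home [ 0.542 -0.041  0.066] [-0.63  0.44  0.99  1.97 -0.75  1.1   0.53]
1 -0.25 [ 0.624 -0.187  0.068] [-0.41  0.69  1.    1.66 -0.74  1.21  2.41]
1 0 [ 0.59  -0.19   0.067] [-0.39  0.59  0.94  1.74 -0.65  1.15  2.14]
1 0.5 [ 0.526 -0.17   0.068] [-0.37  0.39  0.82  1.91 -0.47  1.04  1.54]
1 1 [ 0.479 -0.123  0.072] [-0.59  0.26  0.95  2.05 -0.4   1.    0.93]
1 1.571 [ 0.46  -0.049  0.081] [-0.9   0.14  1.08  2.13 -0.3   0.97  0.15]
-1 start hi [ 0.498 -0.248  0.227] [-0.37  0.44  1.22  1.68 -0.65  1.52 -2.39]
-1 start [ 0.502 -0.226  0.043] [-0.36  0.75  1.21  1.88 -0.98  1.35 -2.12]
-1 home [ 0.542 -0.041  0.066] [-0.77  0.59  1.22  1.97 -0.92  1.22 -2.49]
-1 -0.25 [ 0.624 -0.187  0.068] [-0.31  0.61  0.83  1.66 -0.61  1.16 -0.82]
-1 0 [ 0.59  -0.19   0.067] [-0.31  0.54  0.81  1.74 -0.56  1.11 -1.07]
-1 0.5 [ 0.526 -0.17   0.068] [-0.62  0.61  1.22  1.91 -0.75  1.17 -1.37]
-1 1 [ 0.479 -0.123  0.072] [-0.79  0.4   1.23  2.05 -0.57  1.06 -2.04]
-1 1.571 [ 0.46  -0.049  0.081] None
True
```

```bash
python3 - <<'E'
from geo import *
from station import *
import cv2
p=load()[2]
reach([.156,.631,.33],observe()["tool_rot"]); gripper_to(0.0,force=40)
reach(W([p['s']-.04,0,.22]),ori(0,10))
movel(W([p['s']-.04,0,.05]),max_speed=.2)
o=observe();print(o["time_s"],o["opening"],o["force"],load()[1].inv().apply(o["ee_pos"]-load()[0]))
d={n:get_image(n) for n in("top","scene")}
pickle.dump(d,open("im1.pkl","wb"))
a=cv2.resize(d["top"]["frame"][190:265,240:360,::-1],(640,400),interpolation=cv2.INTER_CUBIC)
b=cv2.resize(d["scene"]["frame"][130:210,180:280,::-1],(500,400),interpolation=cv2.INTER_CUBIC)
cv2.imwrite("pics/a1.png",cv2.resize(np.hstack([a,b]),(798,280)))
E
```

```text
5.6833 -1.4684001723801378e-05 [-0.33719946 -0.69217819  0.32301386] [-0.18733995 -0.00060213  0.05113672]
```

View pics/a1.png

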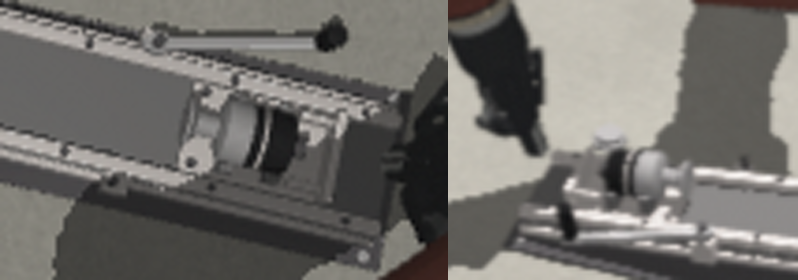

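The picture shows the closed fingertips on the centre line at about (400,160), just behind the push plate at (333,158). Clear to descend and touch.

```bash
cat >> geo.py <<'E'
def st(n=5):
    """(time, tcp in slide frame, mean outside force in slide frame)"""
    from station import observe,sleep
    o0,r,_=load();F=[]
    for _ in range(n): o=observe();F.append(o["force"]);sleep(.02)
    return o["time_s"],r.inv().apply(o["ee_pos"]-o0),r.inv().apply(np.mean(F,0))
def show(tag,n=5):
    t,p,f=st(n);print(tag,round(t,2),(p*1000).round(1),f.round(2));return t,p,f
E
python3 - <<'E'
from geo import *
from station import *
p=load()[2]
print(movel(W([p['s']-.04,0,.013]),max_speed=.08,guard=4)); show("down",10)
print(movel(W([p['s']+.012,0,.013]),max_speed=.03,guard=2)); show("touch",10)
sleep(.2);show("touch",10)
E
```

```text
False
down 6.55 [-187.1   -0.2   13.4] [-0.13 -0.26  0.02]
True
touch 7.67 [-161.1    0.6   12.4] [ 0.24 -0.02  0.42]
touch 8.04 [-161.4    0.5   12.4] [-0.14 -0.02 -0.16]
```

```bash
python3 - <<'E'
from geo import *
from station import *
for x in np.r_[np.arange(-.150,-.02,.015),-.014]:
    g=movel(W([x,0,.013]),max_speed=.05,guard=14); show(g,4)
    if g: break
E
```

```text
False 8.48 [-1.493e+02 -1.000e-01  1.310e+01] [ 0.06 -0.02 -0.19]
False 9.0 [-1.342e+02 -1.000e-01  1.300e+01] [-0.28 -0.17 -0.22]
False 9.52 [-119.1   -0.    13. ] [-0.16 -0.37 -0.41]
False 10.03 [-104.2   -0.    13. ] [ 0.05 -0.04 -0.38]
False 10.55 [-89.2  -0.   13. ] [-0.07  0.27 -0.25]
False 11.07 [-74.2  -0.   13. ] [ 0.2  -0.03  0.24]
False 11.58 [-59.2  -0.   13. ] [ 0.06 -0.46 -0.31]
False 12.1 [-44.3   0.   13. ] [ 0.02 -0.07  0.18]
False 12.62 [-29.3   0.   13. ] [-0.2  -0.01  0.03]
False 13.15 [-13.3   0.   13. ] [ 0.05 -0.2  -0.13]
```

```bash
python3 - <<'E'
from geo import *
from station import *
import cv2
d={n:get_image(n) for n in("top","scene")}
pickle.dump(d,open("im2.pkl","wb"))
a=cv2.resize(d["top"]["frame"][180:260,190:310,::-1],(600,400),interpolation=cv2.INTER_CUBIC)
b=cv2.resize(d["scene"]["frame"][130:210,200:320,::-1],(600,400),interpolation=cv2.INTER_CUBIC)
cv2.imwrite("pics/a2.png",cv2.resize(np.hstack([a,b]),(798,266)))
show("x")
E
```

```text
x 13.33 [-13.8   0.   13. ] [0.08 0.01 0.3 ]
```

View pics/a2.png

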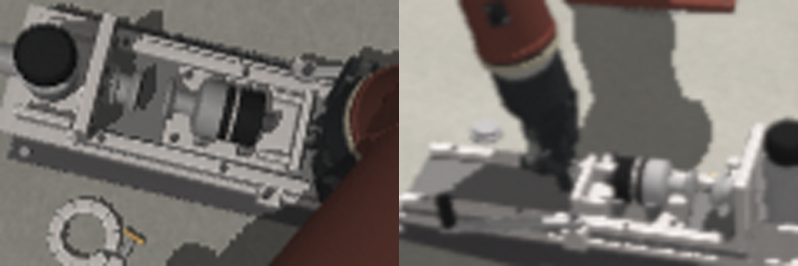

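The sled has moved up the slide and sits flat, flange about 20 mm from the port at (140,95). The arm overshoots and settles back after each stop, which unloads the contact, so I'll creep with small steps and read the sliding force.

```bash
python3 - <<'E'
from geo import *
from station import *
x=-.0138
for i in range(12):
    x+=.0005
    g=movel(W([x,0,.013]),max_speed=.006,guard=11); t,p,f=st(3); print(g,round(t,2),round(x*1e3,1),(p[[0,2]]*1e3).round(2),f.round(2))
    if g: break
E
```

```text
False 13.65 -13.3 [-13.25  12.97] [ 0.03  0.27 -0.29]
False 13.95 -12.8 [-13.06  13.02] [-1.51  0.11  0.24]
False 14.25 -12.3 [-12.86  13.02] [-3.89 -0.04 -0.13]
False 14.55 -11.8 [-11.89  13.02] [-4.76  0.49 -0.59]
False 14.85 -11.3 [-11.21  13.  ] [-4.17  0.75 -0.12]
False 15.15 -10.8 [-10.73  12.98] [-3.71 -0.01  0.05]
False 15.45 -10.3 [-10.25  13.  ] [-3.8   0.38  0.48]
False 15.75 -9.8 [-9.72 13.  ] [-3.87 -0.44  0.82]
False 16.05 -9.3 [-9.29 13.  ] [-4.02  0.18  0.03]
False 16.35 -8.8 [-8.78 13.02] [-4.54  0.33  0.48]
False 16.65 -8.3 [-8.24 13.01] [-3.78 -0.14 -0.02]
False 16.95 -7.8 [-7.76 13.  ] [-4.03  0.01 -0.02]
```

```bash
python3 - <<'E'
from geo import *
from station import *
x=-.0078;hist=[];held=0;t0=None
while observe()["time_s"]<38:
    t,p,f=st(3);F=-f[0];hist.append((round(t,2),round(x*1e3,2),round(p[0]*1e3,2),round(F,2)))
    if 7.9<F<11: t0=t0 or t
    elif F<7.4 or F>11.5: t0=None
    if t0 and t-t0>1.0: break
    if F>10.5: x-=.0002
    elif F<6: x+=.0005
    elif F<8.6: x+=.0002
    else: continue
    movel(W([x,0,.013]),max_speed=.006,guard=6)
    if x>.016: print("too far");break
for h in hist[::4][:8]+hist[-26:]: print(*h)
E
```

```text
17.0 -7.8 -7.77 3.71
18.2 -5.8 -5.75 4.19
19.4 -3.8 -3.77 4.37
20.6 -1.8 -1.75 4.2
21.8 0.2 0.25 3.94
23.0 2.2 2.27 4.14
24.2 4.2 4.25 4.06
25.4 6.2 6.24 3.88
23.9 3.7 3.76 3.53
24.2 4.2 4.25 4.06
24.5 4.7 4.78 4.42
24.8 5.2 5.27 4.0
25.1 5.7 5.77 4.62
25.4 6.2 6.24 3.88
25.7 6.7 6.76 3.54
26.0 7.2 7.24 4.82
26.3 7.7 7.75 4.2
26.6 8.2 8.25 4.28
26.9 8.7 8.76 4.22
27.2 9.2 9.01 4.91
27.5 9.7 9.03 5.93
27.8 10.2 9.12 7.51
28.1 10.4 9.11 8.54
28.4 10.6 9.14 8.6
28.7 10.8 9.16 9.52
28.75 10.8 9.12 9.15
28.8 10.8 9.16 9.64
28.85 10.8 9.15 9.08
28.9 10.8 9.17 9.6
28.95 10.8 9.15 9.71
29.0 10.8 9.16 9.42
29.05 10.8 9.15 9.33
29.1 10.8 9.16 9.0
29.15 10.8 9.15 9.7
```

Home: it stopped at 9.1 mm and held about 9.4 N against about 4.1 N sliding, i.e. about 5 N on the O-ring for about 1 s. Next: back off and swing the keeper.

```bash
python3 - <<'E'
from geo import *
from station import *
import cv2
p=load()[2];a=p['a']
movel(W([-.03,0,.014]),max_speed=.06)
movel(W([-.06,0,.16]),max_speed=.2)
P,h=knobpt(a,.05,.17); reach(W(P),ori(h))
P,h=knobpt(a,.05,.036); print(movel(W(P),max_speed=.12,guard=5))
show("down",8)
d={n:get_image(n) for n in("top","scene")}
pickle.dump(d,open("im3.pkl","wb"))
A=cv2.resize(d["top"]["frame"][170:250,200:320,::-1],(600,400),interpolation=cv2.INTER_CUBIC)
b=cv2.resize(d["scene"]["frame"][140:220,190:310,::-1],(600,400),interpolation=cv2.INTER_CUBIC)
cv2.imwrite("pics/a3.png",cv2.resize(np.hstack([A,b]),(798,266)))
E
```

```text
False
down 33.73 [-109.5 -138.2   36.9] [-0.1  -0.3  -0.27]
```

View pics/a3.png

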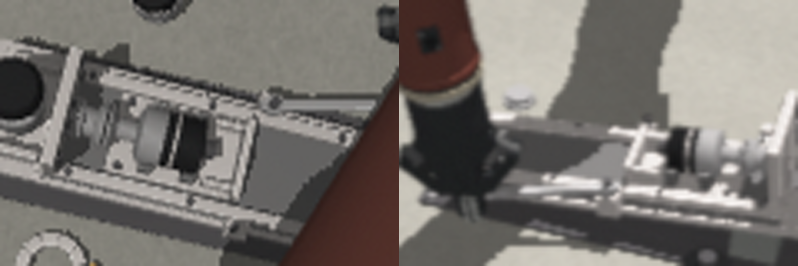

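The sled rests against the port at (120,130) and the fingers are just outside the knob (scene ~470,200). Swing now.

```bash
python3 - <<'E'
from geo import *
from station import *
a0=load()[2]['a']
P,h=knobpt(a0,.022,.036); print(movel(W(P),max_speed=.06,guard=6))
aa=np.linspace(a0,1.50,14)
for i,a in enumerate(aa):
    P,h=knobpt(a,.020,.036)
    g=movel(W(P),ori(h),max_speed=.06,guard=7)
    if g or i%4==0: show((g,round(a,2)),3)
    if g: break
else:
    for a in np.arange(1.525,1.70,.02):
        P,h=knobpt(a,.020,.036)
        g=movel(W(P),ori(h),max_speed=.015,guard=3.5); t,p,f=show((g,round(a,3)),3)
        if g or f[0]<-4: break
E
```

```text
False
(False, np.float64(-0.25)) 34.74 [-116.8 -108.7   35.9] [-0.03  0.08 -0.04]
(False, np.float64(0.29)) 36.59 [-126.   -37.6   36.1] [ 0.09 -0.19  0.22]
(False, np.float64(0.83)) 38.44 [-97.6  28.6  36.1] [-0.3  -0.39  0.15]
(False, np.float64(1.37)) 40.29 [-39.2  70.9  36.1] [-0.25 -0.29 -0.07]
(False, np.float64(1.525)) 41.17 [-18.3  76.9  36. ] [-1.37 -0.25  1.05]
(False, np.float64(1.545)) 41.55 [-15.2  77.5  36. ] [-0.29  0.18  0.15]
(False, np.float64(1.565)) 41.93 [-12.9  77.9  36. ] [-1.81 -0.43 -0.11]
(True, np.float64(1.585)) 42.19 [-12.9  78.3  35.9] [-1.92 -1.04  0.81]
```

```bash
python3 - <<'E'
from geo import *
from station import *
import cv2
for a in np.arange(1.575,1.66,.006):
    P,h=knobpt(a,.020,.036)
    g=movel(W(P),ori(h),max_speed=.01,guard=6); t,p,f=show((g,round(a,3)),4)
    if g or f[0]<-5: break
P=p-[.05,0,0];movel(W(P),max_speed=.08)
movel(W(P+[-.02,.0,.15]),max_speed=.2)
reach(W([-.2,.10,.25]),ori(0)); show("away")
d={n:get_image(n) for n in("top","scene")}
pickle.dump(d,open("im4.pkl","wb"))
A=cv2.resize(d["top"]["frame"][170:250,190:310,::-1],(600,400),interpolation=cv2.INTER_CUBIC)
b=cv2.resize(d["scene"]["frame"][150:230,190:310,::-1],(600,400),interpolation=cv2.INTER_CUBIC)
cv2.imwrite("pics/a4.png",cv2.resize(np.hstack([A,b]),(798,266)))
E
```

```text
(True, np.float64(1.575)) 42.47 [-12.9  78.5  35.7] [-0.92 -0.22  0.3 ]
away 45.03 [-199.4  100.2  249.5] [ 0.03  0.08 -0.13]
```

View pics/a4.png

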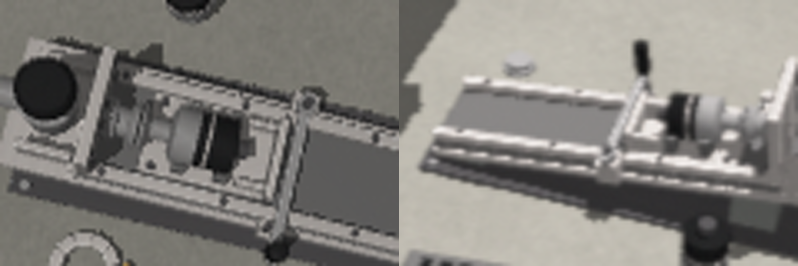

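The bar lies across behind the sled, with a visible gap, and the fingers stopped firmly twice at the same point. I'll check the knob angle numerically before handing in.

```bash
python3 - <<'E'
from geo import *
import cv2
d=pickle.load(open("im4.pkl","rb"))
for n in ("top","scene"):
    c=d[n]; u=proj(c,W(knobpt(1.571,0,.044)[0]))[0]; v=proj(c,W(knobpt(1.50,0,.044)[0]))[0]
    x,y=u.round().astype(int); g=cv2.cvtColor(c["frame"],cv2.COLOR_RGB2GRAY)
    m=(g<45).astype(np.uint8); k,l,s,ce=cv2.connectedComponentsWithStats(m)
    print(n,"pred1.571",u.round(1),"pred1.50",v.round(1),[(s[i,4],s[i,:4].tolist(),ce[i].round(1).tolist()) for i in range(1,k) if np.hypot(*(ce[i]-u))<12])
    print("pivot pred",proj(c,W([.008,-.056,.027]))[0].round(1))
E
```

```text
top pred1.571 [272.5 244.9] pred1.50 [275.8 245.6] [(np.int32(42), [269, 241, 10, 8], [273.4, 244.8])]
pivot pred [281.7 200.4]
scene pred1.571 [262.8 166.9] pred1.50 [260.4 166.7] [(np.int32(19), [262, 163, 3, 9], [262.7, 167.3])]
pivot pred [252.5 194.8]
```

```bash
python3 -c "
from station import *
print(observe()['time_s'],close_job())"
```

```text
the job is handed in; nothing more can be done
45.15 None
```

The job is handed in at 45.15 s: the sled was felt home on the port and held at about 5 N over sliding force for about 1 s, then left resting there, and the keeper was swung across to a firm stop, about 1.56 rad by camera against 1.571 at the rest post.

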